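# Hold the spring clip gaping over a set of profile templates

## Task

Take the steel spring clip off the rim of the wooden tool tray by squeezing its handles, and bring it to the two plywood profile templates that stand together in the slotted block. Squeezed wide open, hold it astride the middle of their top edge, one jaw well down on each side and the clip touching nothing there, so that I can tuck the set's label in under a jaw. Finish still holding it wide open like that: do not let go and never let it bite the templates; leave the tray, the block and the test tile, stamp and cup where they stand.

Things in the scene. Friction and masses are not known exactly. Their poses are not given: they have to be found in the camera images.
- clip: steel spring clip, 27 mm wide, black handles, 90 g; starts biting the tray's near wall, handles up, coil resting on the rim. Origin on the hinge pin inside the coil (radius 6.5 mm); z up to the handles, x across the jaws, y along the pin. Handles end in bars (radius 5 mm, 27 mm long along y) centred at z 46 mm, x +-20.5 mm as it sits; fully squeezed they meet at z 50 mm, 21 mm overall
- jaw_a (a joint): angle of each half of the clip about its pin (rad): 0 biting the 6 mm tray wall, -0.07 shut empty, 0.31 fully squeezed, against a stop, with 24 to 30 mm between the jaw faces. A spring shuts it: a squeeze of 6 N on the handles starts it opening, 12 N opens it fully. Both halves move alike, so the pin stays midway between the handles
- tip_a (a point): lower inner edge of the rubber-faced jaw on the clip's +x side; 41 mm below the pin as it sits on the tray, 38 mm when wide open
- tip_b (a point): the same on the clip's -x side
- tray: open tray of light wood, 130 x 180 x 55 mm, walls 6 mm, 0.8 kg, a few tools lying in it below the rim. Origin at the centre of its underside, y along its length; the clip bites the wall on its -x side, anywhere within 40 mm of that wall's middle
- block: slotted wooden block, 66 x 150 x 30 mm, 0.9 kg, with two 4 mm plywood templates wedged upright face to face in its slot: together 8.4 mm thick (along x), 112 mm long (along y), a curved profile cut into their +y side, their straight level top edges flush 105 mm above the table. Origin at the centre of its underside
- set_top (a point): middle of the templates' top edge, 105 mm above the block's origin
- test_tile: L-shaped glaze test tile, 30 x 38 x 56 mm, origin at the centre of its underside; leave it alone
- stamp: small turned wooden pattern stamp standing on end, 19 mm across, 54 mm tall, origin under its centre; leave it alone
- cup: pale unglazed cup, 65 mm across, 67 mm tall, origin under its centre; leave it alone
Mind the look-alikes: they are no part of the job. What is shaped like the clip but orange is not meant.

How it is judged:
By the outcome, as a careful person would: the job done as asked, in the order asked, and still so for the second after the job is handed in, while the arm keeps its last pose, push and grip.
It also fails if it takes over 38 s, if anything falls off the work surface, if the arm or the gripper's body presses on something with over 40 N, if the wrist force passes 120 N, or if a joint passes its speed limit or range.

## Robot

A 6-joint arm with a two-finger parallel gripper is mounted at the origin on a cart in front of the work surface, level with it; the furniture and walls round the work are solid. World frame = base frame: x ahead of the robot, y to its left, z up, the work surface at z = 0. Lengths are in m, angles in rad, forces in N, time in s.
With the tool pointing down it reaches from about 0.25 to 0.725 m from the base axis. Payload 4 kg.
Tool frame: the origin (TCP) lies midway between the tips of the shut fingers; the grasp point (between the pads) lies 19 mm behind it (bot.grip_point_offset is the distance from the TCP to the grasp point, in m); z points along the fingers, y is the line along which they close (so a half turn about z gives the same grasp; the last joint's range is limited). The gripper opens to 85 mm and grips with 20 to 120 N. Pads are 22 mm wide; open, the fingers measure 114 mm over their backs; the gripper's body (76 mm by 85 mm) begins 54 mm behind the grasp point. The pads swing forward as they close: fully open they stand 13 mm farther back than shut.
Start: joints at [1.298, 0.241, 0.005, 1.335, 0, 1.571], TCP at [0.135, 0.482, 0.231] pointing down, gripper open.
Joint ranges: [-2.72, 2.72], [-1.05, 1.87], [-1.09, 1.28], [-1.99, 2.15], [-1.42, 1.44], [-3.14, 3.14]. Speed limits (rad/s): [2.79, 2.79, 3.14, 3.14, 3.14, 3.14].

## Interface

Orientations are given as a unit quaternion [x, y, z, w].
In Python, from workcell import bot gives the robot as it stands.
- The arm moves only by the tool step_arm, never from a script. Its argument "targets" is text: rows parted by semicolons, each of 7 numbers parted by spaces: the opening, from -1 (shut) to 1 (fully open), so that 0 is half open, then the shift along the world's x, y, z normalised to -1 to 1, where 1 is 0.5 m, then the turn, a rotation vector about the world's x, y, z normalised to -1 to 1, where 1 is pi/4 rad. In form: gripper x y z wx wy wz; .... A call has 1 to 10 rows; each row is the pose to reach, as a shift and turn from the pose commanded when the call began; what a row does not reach only later rows make up. A row lasts 1/12 s, in which the tool goes at most 41.7 mm and 7.16 degrees, less where a joint would pass 70% of its speed; a pose out of reach is approached as far as the arm can. A call with a number of a shift or a turn outside -1 to 1 is refused whole. A call with a gripper value outside its range is refused whole. The fingers move at their own pace and stop on an object; the grip force is fixed at half the most. Time passes only in rows, so rows that repeat a pose let the fingers close. It gives the time, the measured TCP pose, the force, the opening and the grip force at its end, in the units of the state.
- bot.get_obs(): the state, without advancing time (a new reading comes with each control period).
- bot.camera(name): name is "scene" or "top"; returns the picture (420x560x3 uint8, red, green, blue); there is no depth.
- bot.camera_info(name): a dict with "vertical_fov" (degrees; the focal length in pixels is half the picture's height over the tangent of half this angle, whatever the lens; pixels are square), "cx", "cy" (the principal point, pixels), "pose" (4x4, takes a point from camera to world coordinates). Camera axes: x right, y up, looking along -z (the intrinsics and any distortion apply to the point x, -y, -z); pixel columns grow to the right and rows downward; lengths in m; the calibration is good to about 2 mm. A picture is of the moment at which its call begins. camera_info takes no time and is no camera call.
- bot.job_done(): hands the job in; it is judged then, once.
The state is a dict: "clock": time; "joint_pos": joint angles; "joint_vel": joint speeds; "tau": joint torques, N m; "eef_pos": TCP position; "tool_rot": TCP orientation; "ft_force": force on the tool from outside, world axes, zero at the start; "ft_torque": the same for the moment, N m; "grip_width": finger opening in m; "grasp_force": force on a finger pad.
Only numpy, scipy, OpenCV 4.12 (cv2) and the standard library are available. Lean on these libraries where they do the work, as an engineer would, in place of code of your own. Each camera call takes 0.05 s, during which the arm holds its last target. There are 200 camera calls.

## Working session

There is one attempt and no reset: what is moved stays moved. The work goes in short steps, Python scripts to look and compute and a tool call to move; the robot and the scene stay as the last step left them, time stands still between calls to the robot, and variables do not carry over. Pictures are saved under pics/ and viewed, at most 11 in all, crops included, and the job is handed in when it is done.

Besides the shell and the picture viewer there is one more tool, called after ">>>" in YAML: its name, and indented under it one key for each argument. step_arm: Moves the arm, as the interface text tells. Scaled input: -1 to 1 covers 0.5 m each way for a shift and pi/4 rad each way for a turn. Its arguments: {"type":"object","properties":{"targets":{"type":"string"}},"required":["targets"]}

```bash
mkdir -p pics; ls; python3 - <<'E'
from workcell import bot
import cv2
for n in("scene","top"):
    im=bot.camera(n); cv2.imwrite(f"pics/{n}0.png",im[:,:,::-1]); print(n,bot.camera_info(n))
print(bot.get_obs(),bot.grip_point_offset)
E
```

```text
pics
scene {'vertical_fov': 53.678169730827605, 'cx': 276.366086073945, 'cy': 210.22157958181268, 'pose': array([[ 0.88649182,  0.31499403, -0.33898527,  0.26131809],
       [-0.46268356,  0.61522881, -0.63829259, -0.63927448],
       [ 0.00749515,  0.72268407,  0.69113787,  0.68520143],
       [ 0.        ,  0.        ,  0.        ,  1.        ]])}
top {'vertical_fov': 49.306238826455264, 'cx': 283.50823830675176, 'cy': 214.28523731301178, 'pose': array([[-0.01188355,  0.98220013, -0.18746117,  0.3624558 ],
       [-0.99991989, -0.01085566,  0.00650895, -0.07484857],
       [ 0.00435808,  0.1875235 ,  0.98225045,  1.16277374],
       [ 0.        ,  0.        ,  0.        ,  1.        ]])}
{'clock': 0.1, 'joint_pos': array([ 1.29804365e+00,  2.41348523e-01,  3.84783091e-03,  1.33522357e+00,
       -1.20487369e-05,  1.57080422e+00]), 'joint_vel': array([-0.00013524, -0.00171651,  0.00205372,  0.00020417,  0.00103847,
        0.00081575]), 'tau': array([ 3.41242203e-04, -3.73138940e+01,  2.53009379e+01,  1.08522788e-02,
        1.32668829e-04,  8.44123917e-06]), 'eef_pos': array([0.13453874, 0.48095616, 0.23049232]), 'tool_rot': array([ 1.35957843e-01,  9.90714154e-01, -9.55835698e-04, -1.25082891e-04]), 'ft_force': array([0.53689504, 1.10948637, 1.33317619]), 'ft_torque': array([-0.04094186,  0.00777744,  0.00784337]), 'grasp_force': 0.0, 'grip_width': 0.08566149682316032} 0.0187
```

View pics/scene0.png

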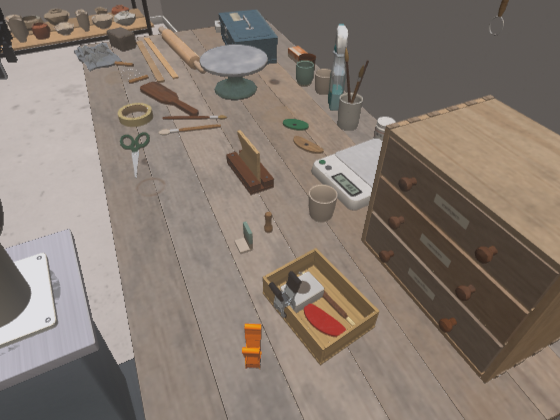

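View pics/top0.png

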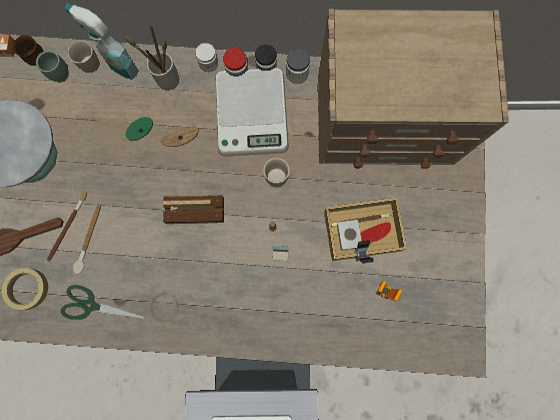

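The tray is near (365,230) in the top view, with the black clip on its near wall at (363,252). The block is at (193,209). The orange decoy lies at (390,291), and the tile (280,252), stamp (272,226) and cup (276,172) stand between the tray and the block. Next I'll enlarge these areas.

```bash
cat > h.py <<'E'
import numpy as np, cv2
from workcell import bot
def ray(n,u,v):
    i=bot.camera_info(n); f=210/np.tan(np.radians(i["vertical_fov"]/2)); P=i["pose"]
    d=P[:3,:3]@np.array([(u-i["cx"])/f,-(v-i["cy"])/f,-1]); return P[:3,3],d
def at(n,u,v,z):
    o,d=ray(n,u,v); return o+d*(z-o[2])/d[2]
def px(n,p):
    i=bot.camera_info(n); f=210/np.tan(np.radians(i["vertical_fov"]/2)); P=i["pose"]
    c=P[:3,:3].T@(np.array(p)-P[:3,3]); return np.array([i["cx"]-f*c[0]/c[2],i["cy"]+f*c[1]/c[2]])
def tri(u1,v1,u2,v2): # scene, top
    (a,d),(b,e)=ray("scene",u1,v1),ray("top",u2,v2)
    s=np.linalg.lstsq(np.c_[d,-e],b-a,rcond=None)[0]
    p,q=a+d*s[0],b+e*s[1]; return (p+q)/2,np.linalg.norm(p-q)
def crops(items,out): # (img,x0,y0): 100x75 each x4
    t=[cv2.resize(im[y:y+75,x:x+100,::-1],(400,300),interpolation=cv2.INTER_CUBIC) for im,x,y in items]
    cv2.imwrite(out,np.vstack([np.hstack(t[:2]),np.hstack(t[2:])]))
E
python3 - <<'E'
from h import *
s=cv2.imread("pics/scene0.png")[:,:,::-1]; t=cv2.imread("pics/top0.png")[:,:,::-1]
crops([(t,315,193),(s,260,250),(t,145,170),(s,205,125)],"pics/c1.png")
E
```

```text
(no output)
```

View pics/c1.png

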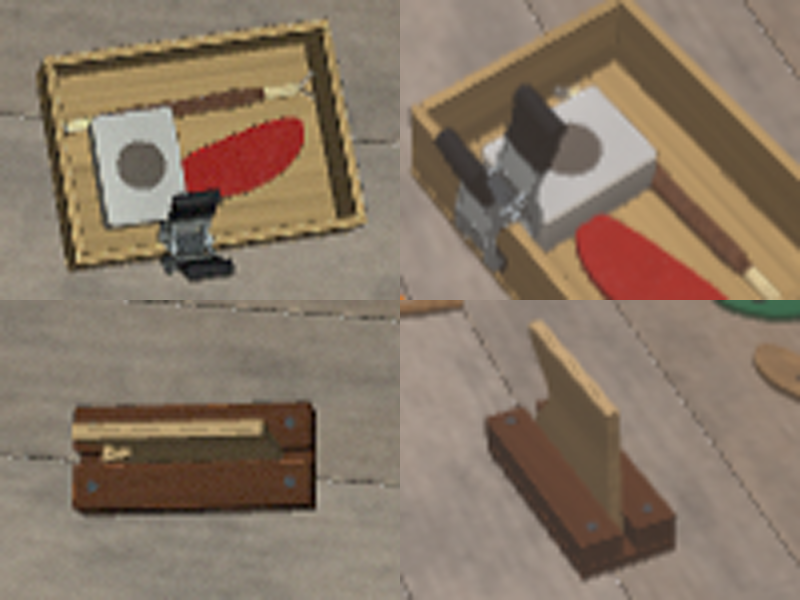

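The clip sits on the near wall with its bars at about (364,243) and (367,260) in the top view. The templates' top edge runs from (163,202) to (211,202) in the top view and from (239,130) to (259,153) in the scene view.

```bash
python3 - <<'E'
from h import *
np.set_printoptions(precision=4,suppress=True)
C=[at("top",*p,0.055) for p in[(325.5,208),(397.5,198),(406.5,249.3),(333,260)]]
for c in C:print(c)
c=np.array(C)[:,:2]
print([np.linalg.norm(c[i]-c[(i+1)%4]) for i in range(4)],c.mean(0))
w=c[3]-c[2]; print("wall yaw",np.degrees(np.arctan2(w[1],w[0])), np.degrees(np.arctan2(*(c[0]-c[1])[::-1])))
print("near handle",at("top",315+206/4,193+268/4,.1125),"far",at("top",315+197/4,193+203/4,.1125))
L,R=tri(238.75,130.5,163.25,202.5),tri(259.25,153,210.75,201.75)
print(L,R,at("top",163.25,202.5,.105),at("top",210.75,201.75,.105),at("scene",238.75,130.5,.105),at("scene",259.25,153,.105))
B=[at("top",145+a/4,170+b/4,.03) for a,b in[(75,106),(315,104),(315,206),(75,208)]]
for b in B:print(b)
b=np.array(B);print(b.mean(0),np.linalg.norm(b[0]-b[1]),np.linalg.norm(b[1]-b[2]))
print("tile,stamp,cup",at("top",280,252,.0),at("top",272,226,.054),at("top",276,166,.067))
E
```

```text
[ 0.5885 -0.1862  0.055 ]
[ 0.6119 -0.3659  0.055 ]
[ 0.4839 -0.3803  0.055 ]
[ 0.4599 -0.2006  0.055 ]
[np.float64(0.18119647990526794), np.float64(0.12886565914430434), np.float64(0.18126232153154892), np.float64(0.12941121349266832)] [ 0.5361 -0.2832]
wall yaw 97.5877357706092 97.4156240987932
near handle [ 0.454  -0.271   0.1125] far [ 0.4915 -0.2675  0.1125]
(array([0.5971, 0.2024, 0.1022]), np.float64(0.0013276528269776848)) (array([0.5986, 0.0893, 0.1045]), np.float64(0.00418112701538416)) [0.5958 0.2019 0.105 ] [0.5964 0.0898 0.105 ] [0.5962 0.1984 0.105 ] [0.6004 0.0884 0.105 ]
[0.6279 0.2208 0.03  ]
[0.6276 0.0688 0.03  ]
[0.5619 0.0679 0.03  ]
[0.5623 0.2184 0.03  ]
[0.5949 0.144  0.03  ] 0.15206597952645104 0.06571692695826893
tile,stamp,cup [ 0.4867 -0.0725  0.    ] [ 0.5451 -0.0536  0.054 ] [ 0.6941 -0.0649  0.067 ]
```

The measurements fit the given sizes: the tray comes out as 181x129 mm with 7.5° of yaw, and the block as 152x66 mm with almost none. The pin is at about (0.472, -0.269, 0.0615) and set_top at about (0.596, 0.145, 0.105). Starting the move.

>>> step_arm:
  targets: "1 0.5 -0.7 0.04 0 0 -0.75;1 0.5 -0.7 0.04 0 0 -0.75;1 0.5 -0.7 0.04 0 0 -0.75;1 0.5 -0.7 0.04 0 0 -0.75;1 0.5 -0.7 0.04 0 0 -0.75;1 0.5 -0.7 0.04 0 0 -0.75;1 0.5 -0.7 0.04 0 0 -0.75;1 0.5 -0.7 0.04 0 0 -0.75;1 0.5 -0.7 0.04 0 0 -0.75;1 0.5 -0.7 0.04 0 0 -0.75"

```text
clock: 0.93
eef_pos: [0.3771, 0.1408, 0.2506]
tool_rot: [0.418, 0.909, 0.0, -0.0]
ft_force: [0.8, 1.3, -0.3]
grip_width: 0.0852
grasp_force: 0.0
```

>>> step_arm:
  targets: "1 0.18 -0.81 0 0 0 -0.735;1 0.18 -0.81 0 0 0 -0.735;1 0.18 -0.81 0 0 0 -0.735;1 0.18 -0.81 0 0 0 -0.735;1 0.18 -0.81 0 0 0 -0.735;1 0.18 -0.81 0 0 0 -0.735;1 0.18 -0.81 0 0 0 -0.735;1 0.18 -0.81 0 0 0 -0.735;1 0.18 -0.81 0 0 0 -0.735;1 0.18 -0.81 0 0 0 -0.735"

```text
clock: 1.77
eef_pos: [0.4663, -0.2645, 0.2501]
tool_rot: [0.659, 0.752, -0.0, -0.0]
ft_force: [0.7, -0.5, 0.1]
grip_width: 0.0851
grasp_force: 0.0
```

>>> step_arm:
  targets: "1 0 0 0 0 0 0;1 0 0 0 0 0 0"

```text
clock: 1.93
eef_pos: [0.4661, -0.2639, 0.2491]
tool_rot: [0.66, 0.751, -0.0, -0.001]
ft_force: [-0.2, -0.1, 0.4]
grip_width: 0.0856
grasp_force: 0.0
```

```bash
python3 - <<'E'
from h import *
s,t=bot.camera("scene"),bot.camera("top")
o=bot.get_obs();print(o["eef_pos"],o["tool_rot"],o["joint_pos"])
crops([(s,260,250),(s,240,200),(t,315,193),(t,315,193)],"pics/c2.png")
for p in [(.472,-.269,.0615),o["eef_pos"]]:print(px("scene",p),px("top",p))
E
```

```text
[ 0.4660473  -0.26153841  0.24999113] [ 6.59107368e-01  7.52048102e-01 -1.96675291e-05 -1.06258566e-03] [-5.11616801e-01  3.04436182e-01  1.39361555e-01  1.40780918e+00
  4.00398819e-04  9.27646190e-01]
[282.41776412 298.17390836] [361.47368423 254.42702591]
[278.71282702 222.19578279] [374.03358034 247.90511738]
```

View pics/c2.png

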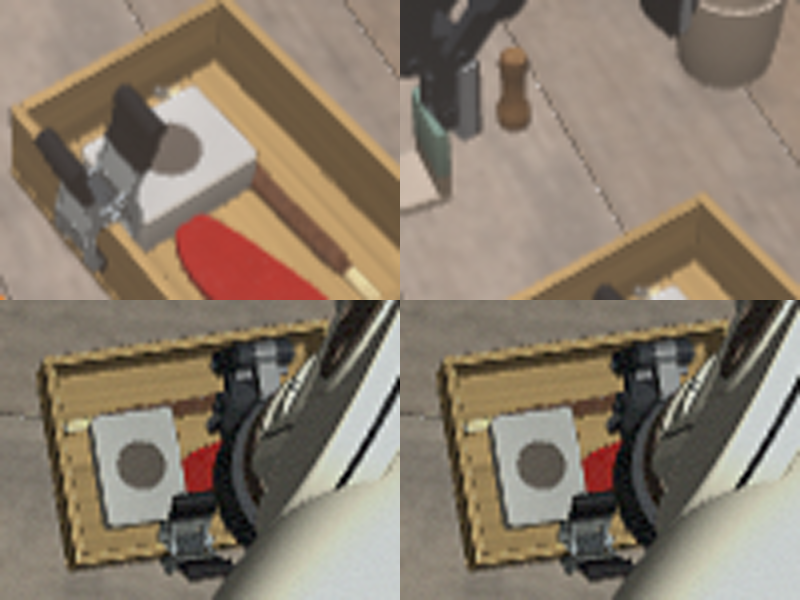

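```bash
python3 - <<'E'
from h import *
a=np.radians(7.5);X=np.array([np.cos(a),np.sin(a),0]);Y=np.array([-np.sin(a),np.cos(a),0]);p=np.array([.472,-.269,.0615])
im=cv2.resize(cv2.imread("pics/scene0.png")[240:315,255:330],(800,600),interpolation=cv2.INTER_CUBIC)
im2=cv2.resize(cv2.imread("pics/top0.png")[225:275,335:402],(536,400),interpolation=cv2.INTER_CUBIC)
for s in(-1,1):
    for r in(-5,5):
        e=[p+X*(s*.0205+(-.000))+Y*.0135*k+np.array([0,0,.046])+np.array([0,0,r*1e-3]) for k in(-1,1)]
        for I,n,o,f in((im,"scene",(255,240),8),(im2,"top",(335,225),8)):
            q=[tuple(int(v) for v in (px(n,x)-o+.5)*f) for x in e]; cv2.line(I,*q,(0,255,0),1)
cv2.imwrite("pics/o.png",np.hstack([cv2.resize(im,(400,300)),cv2.resize(im2,(400,300))]))
E
```

```text
(no output)
```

View pics/o.png

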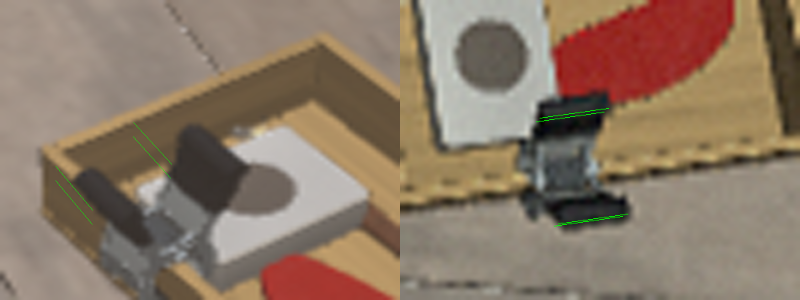

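The overlay agrees: the top view matches to within about 1 mm, and the scene view shows the clip 2–3 mm further toward -y, which the 22 mm pads can absorb. Descending open around the bars.

>>> step_arm:
  targets: "1 0.012 -0.014 -0.06 0 0 0;1 0.012 -0.014 -0.12 0 0 0;1 0.012 -0.014 -0.18 0 0 0;1 0.012 -0.014 -0.23 0 0 0;1 0.012 -0.014 -0.27 0 0 0;1 0.012 -0.014 -0.3 0 0 0;1 0.012 -0.014 -0.322 0 0 0;1 0.012 -0.014 -0.322 0 0 0;1 0.012 -0.014 -0.322 0 0 0"

```text
clock: 2.78
eef_pos: [0.4723, -0.2674, 0.0898]
tool_rot: [0.658, 0.753, -0.0, -0.001]
ft_force: [0.3, -0.0, -0.3]
grip_width: 0.0856
grasp_force: 0.0
```

```bash
python3 - <<'E'
from h import *
s,t=bot.camera("scene"),bot.camera("top")
o=bot.get_obs();print(o["eef_pos"],o["tool_rot"],o["ft_force"])
a=cv2.resize(s[235:310,250:350,::-1],(800,600),interpolation=cv2.INTER_CUBIC)
cv2.imwrite("pics/c3.png",a)
E
```

```text
[ 0.47340029 -0.268604    0.09097826] [6.58488612e-01 7.52590114e-01 2.02442964e-04 9.08965773e-04] [-0.34181919  0.8513257   0.44087595]
```

View pics/c3.png

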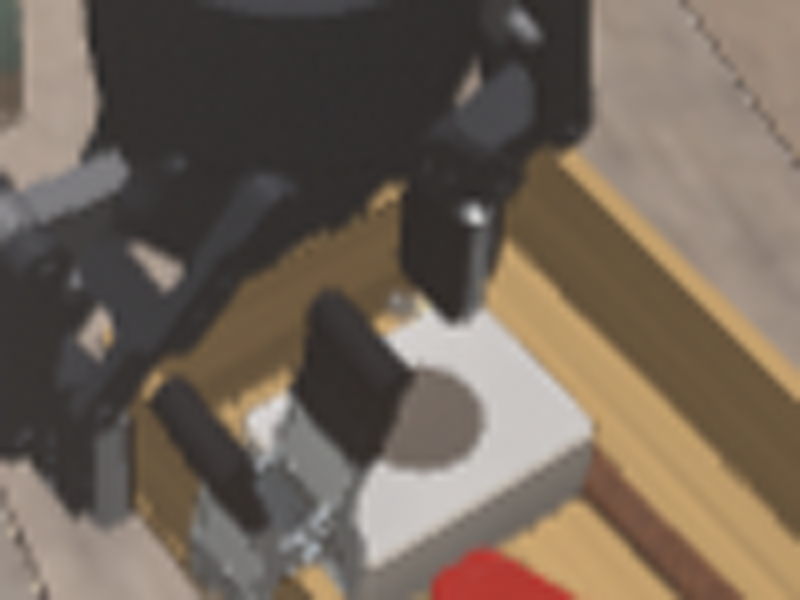

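The fingers straddle the bars and the finger midpoint sits on the clip to within a few mm. The near pad is at about (110,470), the far pad at (450,260), and the bars at (210,450) and (355,340). Squeezing.

>>> step_arm:
  targets: "-1 0 0 0 0 0 0;-1 0 0 0 0 0 0;-1 0 0 0 0 0 0;-1 0 0 0 0 0 0;-1 0 0 0 0 0 0;-1 0 0 0 0 0 0;-1 0 0 0 0 0 0;-1 0 0 0 0 0 0;-1 0 0 0 0 0 0;-1 0 0 0 0 0 0"

```text
clock: 3.72
eef_pos: [0.475, -0.2712, 0.0947]
tool_rot: [0.659, 0.752, 0.0, 0.004]
ft_force: [-3.8, 1.9, 20.3]
grip_width: 0.0182
grasp_force: 58.3
```

```bash
python3 - <<'E'
from h import *
s,t=bot.camera("scene"),bot.camera("top")
o=bot.get_obs();print(o["eef_pos"],o["tool_rot"],o["ft_force"],o["ft_torque"],o["grip_width"],o["grasp_force"])
a=cv2.resize(s[235:310,250:350,::-1],(800,600),interpolation=cv2.INTER_CUBIC)
cv2.imwrite("pics/c4.png",a)
E
```

```text
[ 0.47501191 -0.27116193  0.09472407] [6.59234051e-01 7.51925302e-01 3.87547669e-04 4.31927905e-03] [-3.26240739  1.09541623 21.5342948 ] [0.24086486 1.04293221 0.03205244] 0.018253881080489344 58.31785348942503
```

View pics/c4.png

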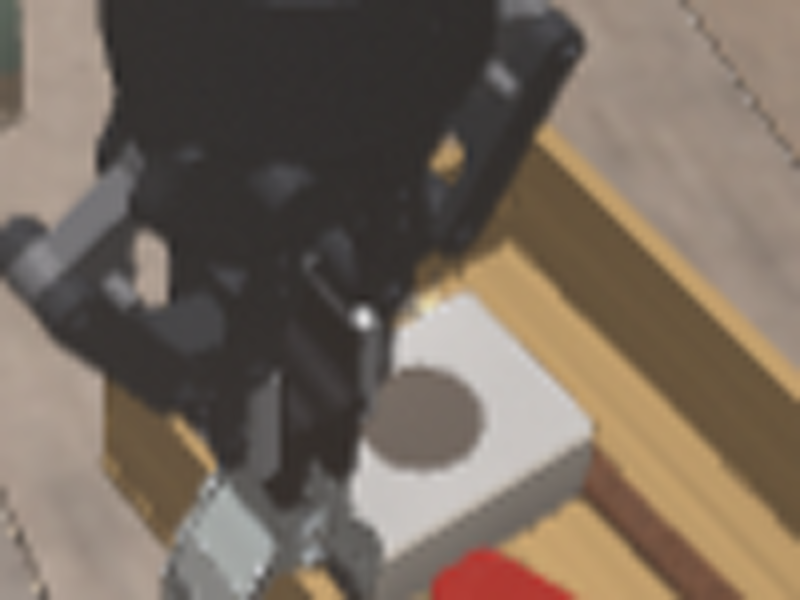

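The gripper reads 18 mm at 58 N with the handles together, so the clip is open, and it pushes on the rim with 20 N. Lifting straight up.

>>> step_arm:
  targets: "-1 0 0 0.02 0 0 0;-1 0 0 0.04 0 0 0;-1 0 0 0.06 0 0 0;-1 0 0 0.09 0 0 0;-1 0 0 0.12 0 0 0;-1 0 0 0.16 0 0 0;-1 0 0 0.2 0 0 0;-1 0 0 0.25 0 0 0;-1 0 0 0.3 0 0 0;-1 0 0 0.3 0 0 0"

```text
clock: 4.65
eef_pos: [0.4749, -0.2704, 0.2454]
tool_rot: [0.659, 0.752, 0.001, 0.005]
ft_force: [0.3, -0.7, -0.4]
grip_width: 0.0178
grasp_force: 59.6
```

```bash
python3 - <<'E'
from h import *
s,t=bot.camera("scene"),bot.camera("top")
o=bot.get_obs();print(o["eef_pos"],o["tool_rot"],o["ft_force"],o["ft_torque"],o["grip_width"],o["grasp_force"])
P=px("scene",o["eef_pos"]);print(P)
x,y=int(P[0]-60),int(P[1]-40)
a=cv2.resize(s[y:y+150,x:x+130,::-1],(520,600),interpolation=cv2.INTER_CUBIC);print(x,y)
cv2.imwrite("pics/c5.png",a)
E
```

```text
[ 0.47318374 -0.26948504  0.24070747] [6.59065746e-01 7.52084440e-01 2.45816222e-04 1.13042229e-03] [-0.70877661 -0.21613692 -1.56822494] [-0.03575183  0.00919666  0.06897411] 0.017599690609334424 59.60656623356044
[285.40137932 228.43178753]
225 188
```

View pics/c5.png

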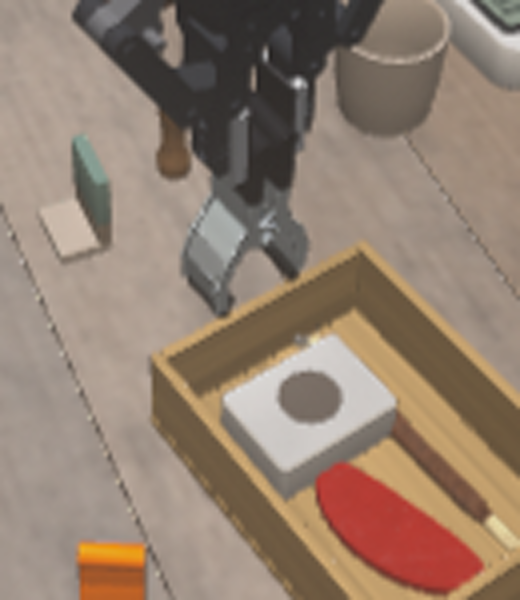

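The clip is free of the wall and wide open, with its jaw tips at about (225,310) and (292,275) in the crop. The tray hasn't moved. Checking the clip's pose in the hand.

```bash
python3 - <<'E'
from h import *
a=np.radians(7.5);X=np.array([np.cos(a),np.sin(a),0]);Y=np.array([-np.sin(a),np.cos(a),0])
T=np.array([.4735,-.2697,.242])
for n,p in dict(pin=T-[0,0,.033],pinYm=T-[0,0,.033]-Y*.0135,pinYp=T-[0,0,.033]+Y*.0135,ta_m=T-[0,0,.071]+X*.0135-Y*.0135,tb_m=T-[0,0,.071]-X*.0135-Y*.0135,ta_p=T-[0,0,.071]+X*.0135+Y*.0135,tb_p=T-[0,0,.071]-X*.0135+Y*.0135).items(): print(n,(px("scene",p)-(225,188)+.5)*4)
E
```

```text
pin [242.73432035 221.03280175]
pinYm [263.64717893 242.94519962]
pinYp [222.33681036 199.66038378]
ta_m [287.97314393 291.2661753 ]
tb_m [232.89849624 321.84901227]
ta_p [248.04019033 248.88849884]
tb_p [193.60122922 278.01993912]
```

>>> step_arm:
  targets: "-1 0.03 0.06 0.02 0 0 0;-1 0.05 0.12 0.02 0 0 0;-1 0.08 0.2 0.02 0 0 -0.05;-1 0.1 0.27 0.02 0 0 -0.08;-1 0.12 0.34 0.02 0 0 -0.1;-1 0.15 0.41 0.02 0 0 -0.12;-1 0.17 0.48 0.02 0 0 -0.14;-1 0.19 0.55 0.02 0 0 -0.167;-1 0.22 0.62 0.02 0 0 -0.167;-1 0.24 0.69 0.02 0 0 -0.167"

```text
clock: 5.58
eef_pos: [0.5924, 0.0776, 0.2474]
tool_rot: [0.707, 0.707, -0.001, -0.001]
ft_force: [-0.6, -0.1, -1.6]
grip_width: 0.0182
grasp_force: 59.6
```

>>> step_arm:
  targets: "-1 0.005 0.05 0 0 0 0;-1 0.005 0.09 0 0 0 0;-1 0.005 0.12 0 0 0 0;-1 0.005 0.14 0 0 0 0;-1 0.005 0.14 0 0 0 0;-1 0.005 0.14 0 0 0 0"

```text
clock: 6.08
eef_pos: [0.5948, 0.1454, 0.249]
tool_rot: [0.707, 0.707, -0.001, -0.0]
ft_force: [0.2, -0.0, -0.5]
grip_width: 0.0177
grasp_force: 59.6
```

```bash
python3 - <<'E'
from h import *
o=[bot.get_obs()]
s=bot.camera("scene");o+=[bot.get_obs()];t=bot.camera("top");o+=[bot.get_obs()]
T=np.mean([k["eef_pos"] for k in o],0);o=o[-1]
print(T,o["tool_rot"],o["ft_force"],o["grip_width"],o["grasp_force"])
x,y=190,60
a=cv2.resize(s[y:y+120,x:x+130,::-1],(650,600),interpolation=cv2.INTER_CUBIC)
cv2.imwrite("pics/c6.png",a)
for n,p in dict(coil=T+[0,-.0135,-.033],ta=T+[.0135,-.0135,-.071],tb=T+[-.0135,-.0135,-.071],dz=T+[.0135,-.0135,-.061]).items():print(n,(px("scene",p)-(x,y)+.5)*5)
E
```

```text
[0.59493611 0.14488844 0.24931372] [ 7.07464105e-01  7.06749185e-01 -3.39382105e-04  1.21972806e-04] [ 0.44271705  0.5939582  -1.08283747] 0.018209768971178077 59.59753410425037
coil [290.62789084 216.73954824]
ta [320.50069895 284.16244167]
tb [267.16338945 298.20602822]
dz [319.83837962 265.02157535]
```

View pics/c6.png

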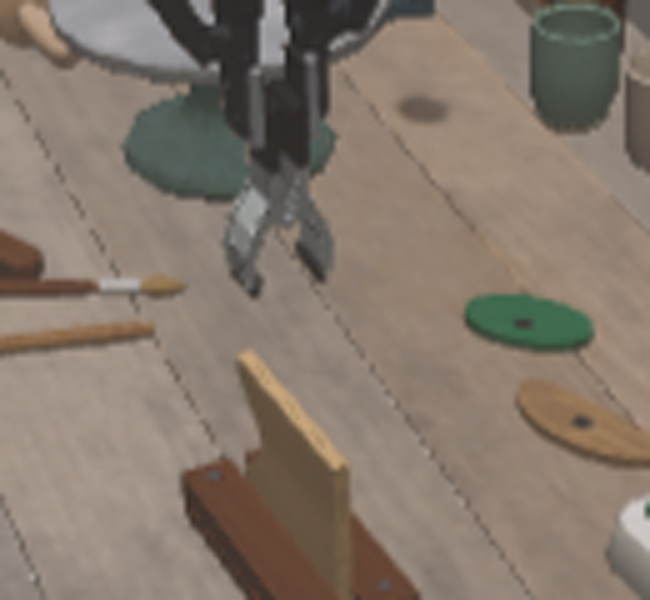

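The clip hangs open over the templates, jaw tips at about (255,292) and (318,278) in the crop, coil end at (288,212). I'll come down to just above the edge and look again.

>>> step_arm:
  targets: "-1 0 0 -0.03 0 0 0;-1 0 0 -0.06 0 0 0;-1 0 0 -0.09 0 0 0;-1 0 0 -0.12 0 0 0;-1 0 0 -0.12 0 0 0;-1 0 0 -0.12 0 0 0"

```text
clock: 6.68
eef_pos: [0.5946, 0.1444, 0.1892]
tool_rot: [0.708, 0.707, -0.001, -0.0]
ft_force: [-0.3, -0.3, -2.3]
grip_width: 0.0178
grasp_force: 59.6
```

```bash
python3 - <<'E'
from h import *
o=[bot.get_obs()]
s=bot.camera("scene");o+=[bot.get_obs()];t=bot.camera("top");o+=[bot.get_obs()]
T=np.mean([k["eef_pos"] for k in o],0);o=o[-1]
print(T,o["tool_rot"],o["ft_force"],o["grip_width"],o["grasp_force"])
x,y=210,85
a=cv2.resize(s[y:y+75,x:x+80,::-1],(640,600),interpolation=cv2.INTER_CUBIC)
cv2.imwrite("pics/c7.png",a)
for n,p in dict(coil=T+[0,-.0135,-.033],ta=T+[.0135,-.0135,-.071],tb=T+[-.0135,-.0135,-.071],dz=T+[.0135,-.0135,-.061],topN=(.596,.089,.105),topF=(.596,.201,.105),mid=(.596,.145,.105),mx=(.606,.145,.105)).items():print(n,(px("scene",p)-(x,y)+.5)*8)
E
```

```text
[0.59525495 0.1447783  0.19012626] [7.07362679e-01 7.06850252e-01 7.26679921e-04 4.84069524e-04] [-0.73037824 -0.70909972 -0.45302201] 0.017770528068460793 59.59871532395482
coil [314.33324683 329.33828716]
ta [359.88695357 427.17658547]
tb [278.13609778 450.31080564]
dz [358.92016809 399.01238581]
topN [383.66195759 550.86618296]
topF [230.21490105 364.09275416]
mid [304.23665036 454.1909042 ]
mx [333.90498678 445.75772745]
```

View pics/c7.png

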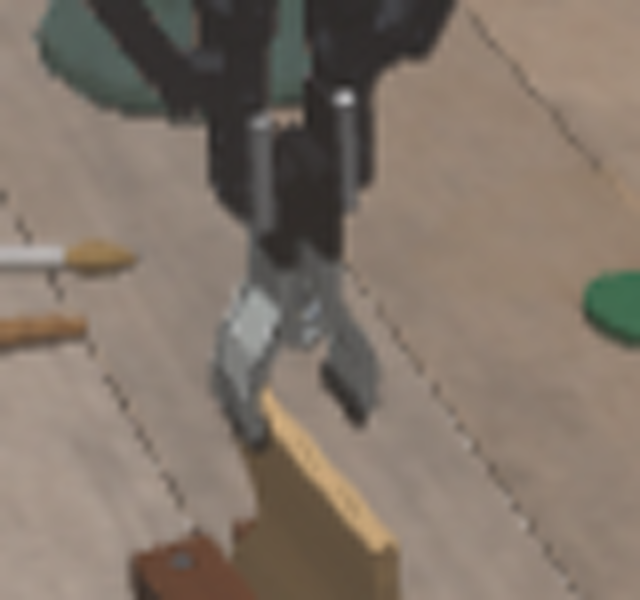

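The jaws straddle the edge with about 30 mm between them: tips at (265,438) and (360,422), and the templates' near end at (386,550) as predicted. The clip sits about 2 mm to -x, so I'll correct that while descending.

>>> step_arm:
  targets: "-1 0.004 0.001 0 0 0 0;-1 0.004 0.001 -0.01 0 0 0;-1 0.004 0.001 -0.02 0 0 0;-1 0.004 0.001 -0.03 0 0 0;-1 0.004 0.001 -0.04 0 0 0;-1 0.004 0.001 -0.05 0 0 0;-1 0.004 0.001 -0.06 0 0 0;-1 0.004 0.001 -0.07 0 0 0;-1 0.004 0.001 -0.076 0 0 0;-1 0.004 0.001 -0.076 0 0 0"

```text
clock: 7.62
eef_pos: [0.5965, 0.1462, 0.1505]
tool_rot: [0.707, 0.707, -0.001, -0.001]
ft_force: [-0.5, -0.2, -0.7]
grip_width: 0.0178
grasp_force: 59.6
```

```bash
python3 - <<'E'
from h import *
o=[bot.get_obs()]
s=bot.camera("scene");o+=[bot.get_obs()];t=bot.camera("top");o+=[bot.get_obs()]
T=np.mean([k["eef_pos"] for k in o],0)
print(T,[k["ft_force"].round(1) for k in o],o[-1]["grip_width"],o[-1]["grasp_force"])
a=cv2.resize(s[95:170,210:290,::-1],(640,600),interpolation=cv2.INTER_CUBIC)
cv2.imwrite("pics/c8.png",a)
x,y=210,95
for n,p in dict(coil=T+[0,-.0135,-.033],ta=T+[.0135,-.0135,-.071],tb=T+[-.0135,-.0135,-.071],cross=(.596,.1313,.105)).items():print(n,(px("scene",p)-(x,y)+.5)*8)
E
```

```text
[0.5968057  0.14626204 0.15103419] [array([-0.5, -0.2, -0.7]), array([ 0.1, -0.4, -0.4]), array([ 0.3,  0.2, -0.7])] 0.017877187203860185 59.601013655774295
coil [321.94181574 357.92030825]
ta [366.00670184 449.7974074 ]
tb [286.5938014  473.20622038]
cross [323.14614249 397.2072511 ]
```

View pics/c8.png

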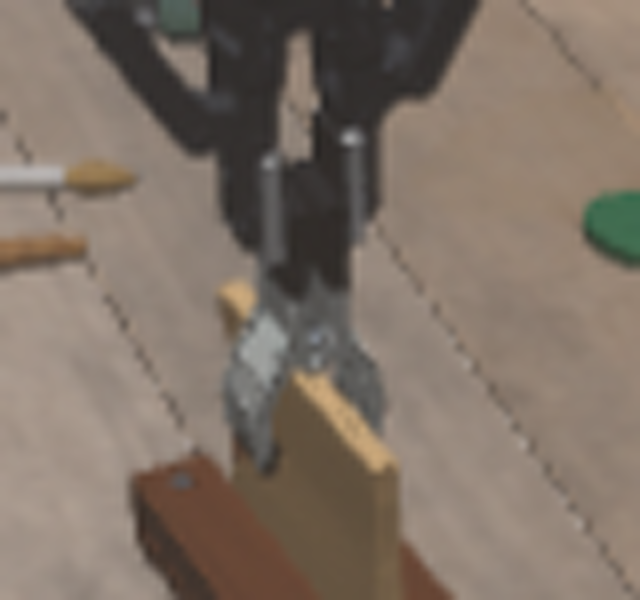

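The clip is astride the middle of the edge. The coil end at (320,352) sits about 9 mm above the edge, and the near jaw tip at (268,470) is clear of the face. There's no contact force and the clip is fully squeezed, so I'm handing in.

```bash
python3 -c "
from workcell import bot
print(bot.job_done())"
```

```text
the job is handed in; nothing more can be done
None
```

I took the clip off the tray and handed the job in with it held wide open astride the middle of the templates' top edge; each jaw is about 20 mm or more down its side, and neither the last picture nor the force reading shows it touching anything.

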